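# Set the dosing pump's stroke and lock it with the jam nut

### The arm

A 6-joint arm with a two-finger parallel gripper is mounted at the origin on the work surface. World frame = base frame: x ahead of the robot, y to its left, z up, the work surface at z = 0. Lengths are in m, angles in rad, forces in N, time in s.
With the tool pointing down it reaches from about 0.3 to 0.85 m from the base axis. Payload 4.2 kg.
Tool frame: the origin (TCP) lies on the centre line of the jaws, within the pads' length; the fingertips stand 17 mm ahead of it and the grasp point (between the pads) lies 2 mm behind it; z points along the fingers, y is the line along which they close (so a half turn about z gives the same grasp; the last joint's range is limited). The gripper opens to 91 mm and grips with 3 to 60 N. Pads are 32 mm wide; open, the fingers measure 118 mm over their backs; the gripper's body (76 mm by 178 mm) begins 60 mm behind the grasp point.
Start: joints at [1.172, 0.32, 1.565, -0, 1.257, -0.02], TCP at [0.213, 0.534, 0.231] pointing down, gripper open.
Joint ranges: [-3.11, 3.11], [-0.84, 2.01], [0.21, 2.61], [-1.34, 4.49], [0.05, 2.63], [-2.56, 2.56]. Speed limits (rad/s): [2.57, 2.57, 3.14, 3.14, 3.14, 3.14].

### API

Orientations are given as a unit quaternion [x, y, z, w].
In Python, from station import manip, optics, nets gives the robot as it stands.
- The arm moves only by the shell command python3 -m pendant 'ROWS'. ROWS is JSON, a list of rows, each a list of 7 numbers: the shift along the tool's x, y, z scaled (see below), then the turn, a rotation vector about the tool's x, y, z scaled (see below), then the gripper command: -1 is shut, 1 is fully open, values between are in proportion. A call has 1 to 12 rows; each row is the pose to reach, as a shift and turn from the pose commanded when the call began, along the tool's axes at that moment; what a row does not reach only later rows make up. The controller multiplies each number of a shift by 300 mm and each number of a turn by 90 degrees. A row lasts 1/10 s, in which the tool goes at most 50 mm and 8.59 degrees, less where a joint would pass 70% of its speed; a pose out of reach is approached as far as the arm can. A call with a number of a shift or a turn outside -1 to 1 is refused whole. A call with a gripper value outside its range is refused whole. The fingers move at their own pace and stop on an object; the grip force is fixed at half the most. Time passes only in rows, so rows that repeat a pose let the fingers close. It gives the time, the measured TCP pose, the force, the opening and the grip force at its end, in the units of the state.
- manip.observe(): the state, without advancing time (a new reading comes with each control period).
- optics.camera(name): name is "side" or "top" or "wrist"; returns a dict with "image" (384x512x3 uint8, red, green, blue), "range_z" (384x512 float32, m along the optical axis (not along the pixel's ray), 0 where there is no reading), "camera_matrix" (3x3 intrinsics, pixels), "origin" and "attitude" of the camera in the world. Camera axes: x right, y up, looking along -z (the intrinsics and any distortion apply to the point x, -y, -z); pixel columns grow to the right and rows downward; lengths in m; the calibration is good to about 2 mm. A picture is of the moment at which its call begins.
- manip.sign_off(): hands the job in; it is judged then, once.
Trained networks look in the newest picture that a camera, given by its name, has taken for a name from the list of things; names that differ only in an ending like _2 or _b are one class to them, and where a whole thing is asked for, a point or a joint stands for the part that bears it (a point fixed in the world has none). Each returns a list of dicts, best first, with "conf" (0 to 1); they miss things now and then, are a little off and sometimes report something else, mostly with a low value. They report only what shows in the picture. A call takes as long as a camera call. They do not tell look-alikes from the thing itself.
- nets.spot_in(target, camera): "location" ([x, y, z] in m, in world coordinates, good to about 4 mm: the middle of the surface that is visible of it).
- nets.masks_of(target, camera): "mask" (384x512 bool, what is visible of it).
- nets.place_of(target, camera): "location" ([x, y, z] in m, in world coordinates, good to about 4 mm: a listed point, or the origin of a listed thing).
The state is a dict: "time_s": time; "q": joint angles; "qd": joint speeds; "joint_torque": joint torques, N m; "tool_pos": TCP position; "ee_rot": TCP orientation; "wrist_force": force on the tool from outside, world axes, zero at the start; "wrist_torque": the same for the moment, N m; "finger_gap": finger opening in m; "gripper_force": force on a finger pad.
Only numpy, scipy, OpenCV 4.12 (cv2) and the standard library are available. Lean on these libraries where they do the work, as an engineer would, in place of code of your own. Each camera call takes 0.05 s, during which the arm holds its last target. There are 200 camera calls.

### The job

On the small white dosing pump, first turn the black stroke knob so that its red end points straight along the green line on the deck. Then run the brass jam nut below it down (clockwise) against its seat and leave it snugly tight, so that it locks the adjuster, but do not overtighten it. Leave the knob on the line and let go; do not disturb the bottle, the jar or the vial tray.

Things in the scene. Friction and masses are not known exactly. Their poses are not given: they have to be found in the camera images.
- pump: Dosing pump fixed to the bench: white block 150 x 120 x 45 mm high (x, y, z), origin under the centre of its base, z up. A metal neck stands on its centre, 34 mm diameter up to 78 mm height, topped by a 39 mm dark steel collar whose flat top is the nut's seat, 84 to 88.5 mm above the bench: shims of unknown thickness lie under it, so its height differs each time.
- mark (a point): Outer end of the flat green line on the pump's deck (45 mm high), 74 mm from the pump's vertical axis. The line runs outwards from the axis along the pump's +x. Black ticks every 15 degrees ring the neck.
- adjuster (a joint): Angle of the stroke knob, rad: 0 when its red end points along the green line (pump +x), growing clockwise seen from above. It starts 0.5 to 1.25 rad short of the line (negative), turns freely both ways with about 0.06 N m of friction and stays where it is left.
- knob (a point): Grip point of the stroke knob, on the vertical axis of the pump, 129 mm above the bench. The knob is an upright black bar 34 mm long, 10 mm thick and 22 mm high (114 to 136 mm above the bench), on a 10 mm stem; the end towards the point's +x is red. The knob's underside is 10 mm above the nut's top at the start.
- nut: Brass hexagonal jam nut on the stud below the knob: 46 mm across flats, 14 mm thick, origin at its centre, on the pump's vertical axis, 97 mm above the bench at the start. Two flats face its +x and -x, so flats come every 60 degrees. Turned clockwise seen from above it sinks 3 mm per radian, so the fingers must follow it down. At the start it is 1.5 to 6 mm above its seat (0.5 to 2 rad).
- stud (a point): Top of the 28 mm threaded stud on the axis, 109 mm above the bench. The nut runs on it with 0.2 N m of friction. Past the first touch on the seat the torque climbs by about 0.55 N m per rad above its running value: a rise of 0.1 to 0.2 N m is snug (0.2 to 0.4 rad past the touch), above 0.35 N m (0.6 rad) it is overtightened. It stays tight when let go.
- reagent: Amber bottle with a white cap, 56 mm diameter, 125 mm high, origin under its base. Leave it alone.
- jar: White jar with a blue cap, 60 mm diameter, 70 mm high, origin under its base. Leave it alone.
- vials: Grey tray 90 x 130 x 30 mm with six red-capped vials fixed in it, 50 mm high in all, origin under its base. Leave it alone.
Not all that is in view belongs to the job. There is more than one size of the pump; the job needs the smaller.

How it is judged:
By the outcome, as a careful person would: the job done as asked, in the order asked, and still so for the second after the job is handed in, with the robot touching nothing.
It also fails if it takes over 72 s, if anything falls off the work surface, if the arm or the gripper's body presses on something with over 40 N, if the wrist force passes 120 N, or if a joint passes its speed limit or range.

## Working session

There is one attempt and no reset: what is moved stays moved. The work goes in short steps, Python scripts to look and compute and a shell command to move; the robot and the scene stay as the last step left them, time stands still between calls to the robot, and variables do not carry over. Pictures are saved under pics/ and viewed, at most 10 in all, crops included, and the job is handed in when it is done.

```bash
mkdir -p pics; python3 - <<'E'
from station import manip, optics, nets
import cv2,numpy as np
s=manip.observe();print(s['tool_pos'],s['ee_rot'],s['finger_gap'],s['time_s'])
for c in ['top','side']:
    r=optics.camera(c);cv2.imwrite(f'pics/{c}0.png',r['image'][:,:,::-1]);print(c,r['origin'],r['attitude'],r['camera_matrix'])
    for t in ['pump','mark','knob','nut','stud']:
        for d in nets.place_of(t,c)[:3]:print(t,np.round(d['location'],3),round(d['conf'],2))
E
```

```text
[0.21245978 0.53379152 0.23012053] [ 1.88271582e-01  9.82116607e-01 -8.68829655e-04 -1.62467359e-04] 0.09088766538848804 0.0
top [0.36941738 0.04464287 0.96441147] [-0.07743823  0.08453689  0.71449704 -0.69018173] [[361.60000459   0.         253.61450571]
 [  0.         361.60000459 186.4133804 ]
 [  0.           0.           1.        ]]
pump [ 0.32  -0.218 -0.002] 0.94
pump [0.557 0.021 0.001] 0.68
pump [0.557 0.022 0.107] 0.25
mark [ 0.422 -0.2    0.067] 0.86
mark [0.627 0.048 0.047] 0.57
knob [0.558 0.022 0.128] 0.63
knob [ 0.323 -0.223  0.184] 0.56
nut [0.56  0.022 0.095] 0.69
stud [ 0.324 -0.223  0.158] 0.84
stud [0.559 0.022 0.109] 0.6
side [ 0.26622419 -0.57733935  0.74805905] [ 0.39600116 -0.08593869 -0.19671432  0.89280519] [[407.03294223   0.         258.47087296]
 [  0.         407.03294223 186.06015374]
 [  0.           0.           1.        ]]
pump [0.557 0.019 0.002] 0.75
pump [ 0.319 -0.226 -0.   ] 0.58
mark [ 0.421 -0.198  0.062] 0.95
mark [0.63  0.053 0.046] 0.79
knob [ 0.317 -0.224  0.186] 0.84
knob [0.562 0.023 0.13 ] 0.64
nut [0.558 0.021 0.099] 0.48
stud [ 0.32  -0.223  0.155] 0.93
stud [0.559 0.021 0.112] 0.79
```

View pics/top0.png

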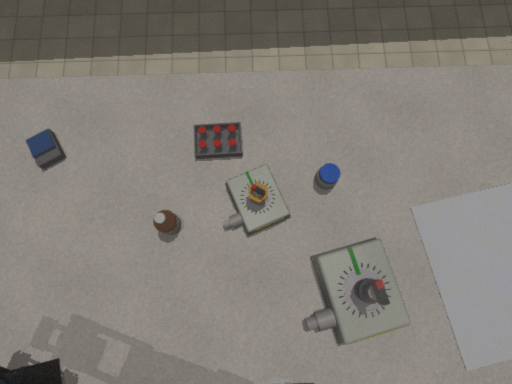

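View pics/side0.png

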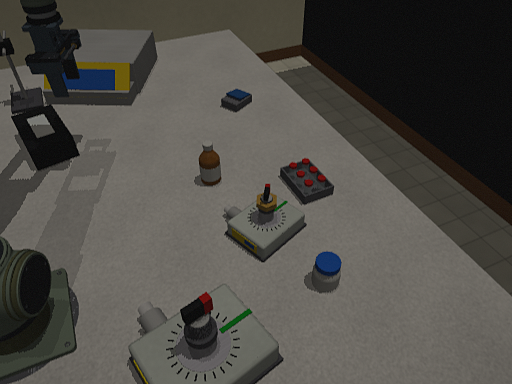

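The small pump is at top px (258,198) and side px (266,222), about (0.558, 0.021). The large one is at top px (362,290) and is the look-alike, since its deck and knob are much higher. The smaller one fits the listed heights (knob 0.129, nut 0.097). Next I'll take an enlarged crop and measure the angles.

```bash
cat > h.py <<'E'
from station import manip, optics, nets
import cv2,numpy as np
from scipy.spatial.transform import Rotation as R
def rays(r,uv):
    K=r['camera_matrix'];uv=np.atleast_2d(uv).astype(float)
    d=np.c_[(uv[:,0]-K[0,2])/K[0,0],-(uv[:,1]-K[1,2])/K[1,1],-np.ones(len(uv))]
    return d@R.from_quat(r['attitude']).as_matrix().T
def plane(r,uv,z):
    d=rays(r,uv);o=np.array(r['origin']);return o+d*((z-o[2])/d[:,2])[:,None]
def cloud(r):
    v,u=np.nonzero(r['range_z']>0);d=rays(r,np.c_[u,v])
    P=np.full(r['image'].shape,np.nan);P[v,u]=np.array(r['origin'])+d*r['range_z'][v,u][:,None];return P
def near(P,c,rad): return np.hypot(P[...,0]-c[0],P[...,1]-c[1])<rad
def hue(r):
    h=cv2.cvtColor(r['image'],cv2.COLOR_RGB2HSV).astype(int);return h[...,0],h[...,1],h[...,2]
def go(p,yaw=None,dz=None):
    """rows shift (units) from present pose to p; turn units for tool-x heading"""
    s=manip.observe();M=R.from_quat(s['ee_rot']).as_matrix()
    sh=M.T@(np.array(p)-s['tool_pos'])/.3
    print('tool',np.round(s['tool_pos'],4),'xhead',round(float(np.degrees(np.arctan2(M[1,0],M[0,0]))),2),'yhead',round(float(np.degrees(np.arctan2(M[1,1],M[0,1]))),2),'q6',round(s['q'][5],3),'t',s['time_s'],'gap',s['finger_gap'])
    print('shift units',np.round(sh,4))
E
python3 - <<'E'
from h import *
c=np.array([.558,.0215])
r=optics.camera('top');P=cloud(r);H,S,V=hue(r);n=near(P,c,.085)
cv2.imwrite('pics/crop1.png',cv2.resize(r['image'][155:245,215:305,::-1],(540,540),interpolation=cv2.INTER_CUBIC))
g=n&(H>45)&(H<80)&(S>120); Q=P[g];print('green',len(Q),np.nanmean(Q,0),)
G=plane(r,np.argwhere(g)[:,::-1],.045)
f=cv2.fitLine(G[:,:2].astype(np.float32),cv2.DIST_L2,0,.01,.01).ravel();print('line',f,np.degrees(np.arctan2(f[1],f[0])))
red=near(P,c,.035)&((H<6)|(H>174))&(S>150);Q=plane(r,np.argwhere(red)[:,::-1],.132);print('red',len(Q),Q.mean(0),Q.std(0))
go([.558,.0215,.25])
for t in ['reagent','jar','vials']:
    print(t,[np.round(d['location'],3) for d in nets.place_of(t,'top')[:1]])
E
```

```text
green 18 [0.60965665 0.04390986 0.04551798]
line [0.92385405 0.3827449  0.60978985 0.04390806] 22.503813
red 14 [0.56389963 0.0323418  0.132     ] [2.34176079e-03 2.72293092e-03 5.55111512e-17]
tool [0.2126 0.5342 0.231 ] xhead 158.3 yhead 68.3 q6 -0.02 t 0.65 gap 0.09127472360911028
shift units [-1.7016 -1.1623 -0.0635]
reagent [array([ 0.501,  0.253, -0.001])]
jar [array([ 0.613, -0.167,  0.001])]
vials [array([0.73 , 0.124, 0.001])]
```

View pics/crop1.png

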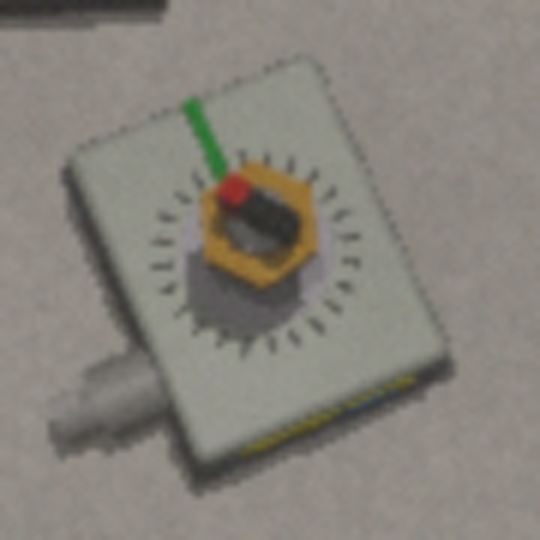

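The crop confirms it: this is the small pump, with the green line at crop px (190,103) to (222,178). The knob's red end is at (233,190) and the black end at (290,230). So the knob is about 39° short of the line. I'll move above it while turning the jaws.

```bash
python3 -m pendant '[[-0.15,-0.1,-0.06,0,0,0.09,1],[-0.3,-0.2,-0.06,0,0,0.18,1],[-0.43,-0.29,-0.06,0,0,0.27,1],[-0.56,-0.38,-0.06,0,0,0.36,1],[-0.7,-0.48,-0.06,0,0,0.45,1],[-0.85,-0.58,-0.06,0,0,0.54,1],[-0.85,-0.58,-0.06,0,0,0.54,1],[-0.85,-0.58,-0.06,0,0,0.54,1]]'
python3 -c "
from h import *
go([.558,.0215,.25])"
```

```text
time_s: 1.6
tool_pos: [0.386, 0.2772, 0.2491]
ee_rot: [0.577, 0.817, 0.0, -0.0]
wrist_force: [-0.2, 0.7, -0.9]
finger_gap: 0.0913
gripper_force: 0.0
tool [0.386  0.2772 0.2491] xhead 109.55 yhead 19.55 q6 0.257 t 1.6 gap 0.09133462856723891
shift units [-0.9949  0.2551 -0.0032]
```

```bash
python3 -m pendant '[[-0.15,0.04,0,0,0,0.09,1],[-0.3,0.08,0,0,0,0.18,1],[-0.45,0.12,0,0,0,0.27,1],[-0.6,0.15,0,0,0,0.36,1],[-0.75,0.19,0,0,0,0.45,1],[-0.88,0.23,0,0,0,0.54,1],[-0.99,0.255,0,0,0,0.54,1],[-0.99,0.255,0,0,0,0.54,1],[-0.99,0.255,0,0,0,0.54,1]]'
python3 - <<'E'
from h import *
go([.558,.0215,.13])
r=optics.camera('wrist');cv2.imwrite('pics/w1.png',r['image'][:,:,::-1]);print(r['origin'],r['attitude'])
for t in ['pump','knob','nut','mark','stud']:
    print(t,[(np.round(d['location'],4),round(d['conf'],2)) for d in nets.place_of(t,'wrist')[:2]])
E
```

```text
time_s: 2.5
tool_pos: [0.5574, 0.0258, 0.2485]
ee_rot: [0.861, 0.509, -0.0, -0.001]
wrist_force: [-0.2, 0.3, 0.2]
finger_gap: 0.0912
gripper_force: 0.0
tool [0.5574 0.0258 0.2485] xhead 61.16 yhead -28.84 q6 0.528 t 2.5 gap 0.09122693685952961
shift units [-0.0119  0.0094  0.3948]
[0.58931004 0.08330123 0.40323092] [-0.11456759  0.03053905 -0.24693738  0.96175026]
pump [(array([0.5588, 0.0223, 0.0065]), 0.87)]
knob [(array([0.5545, 0.0239, 0.131 ]), 0.69)]
nut [(array([0.5586, 0.0211, 0.095 ]), 0.83)]
mark [(array([ 0.5006,  0.2568, -0.0019]), 0.74), (array([0.6304, 0.0423, 0.0432]), 0.68)]
stud [(array([0.5609, 0.0251, 0.109 ]), 0.75)]
```

View pics/w1.png

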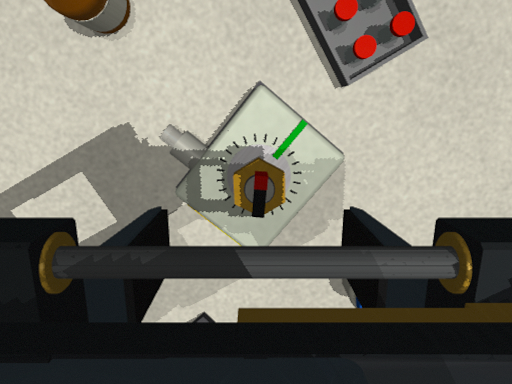

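The wrist view shows the knob at px (260,193), with its red end at (261,180). The hex nut is around it, and the green line runs from (277,156) to (305,122). Next I'll measure these accurately.

```bash
cat > meas.py <<'E'
from h import *
def meas(c,nz=.104,cam='wrist'):
    r=optics.camera(cam);P=cloud(r);H,S,V=hue(r)
    n=near(P,c,.085);g=n&(H>45)&(H<80)&(S>120)
    G=plane(r,np.argwhere(g)[:,::-1],.045)[:,:2]
    f=cv2.fitLine(G.astype(np.float32),cv2.DIST_L2,0,.01,.01).ravel()
    a=f[:2]*np.sign(f[0]);off=a[0]*(c[1]-f[3])-a[1]*(c[0]-f[2])
    print('line head',np.degrees(np.arctan2(a[1],a[0])),'axis offset from line mm',off*1e3)
    k=near(P,c,.026)&(P[...,2]>.126)&(P[...,2]<.142)
    K=plane(r,np.argwhere(k)[:,::-1],.136)[:,:2]
    if len(K)>10: print('knob top z',np.nanmedian(P[k][:,2]),len(K))
    if len(K)>10:
        red=k&((H<8)|(H>172))&(S>120);Rd=plane(r,np.argwhere(red)[:,::-1],.136)[:,:2].mean(0)
        b=cv2.minAreaRect((K*1e4).astype(np.float32));print('knob rect',np.array(b[0])/1e4,np.array(b[1])/10,b[2])
        f=cv2.fitLine(K.astype(np.float32),cv2.DIST_L2,0,.01,.01).ravel();v=f[:2]
        if v@(Rd-f[2:])<0:v=-v
        print('knob ctr',f[2:],'head',np.degrees(np.arctan2(v[1],v[0])))
    m=near(P,c,.035)&(abs(P[...,2]-nz)<.006)&(H>8)&(H<35)&(S>90)
    N=plane(r,np.argwhere(m)[:,::-1],nz)[:,:2];hull=cv2.convexHull((N*1e4).astype(np.float32))
    pts=hull[:,0]/1e4
    z=np.nanmedian(P[m][:,2])
    from scipy.optimize import least_squares
    # hex: support widths fit on densified hull
    d=np.vstack([np.linspace(p,q,20) for p,q in zip(pts,np.roll(pts,-1,0))])
    def res(x):
        th=np.radians(x[2])+np.arange(6)*np.pi/3;q=d-x[:2]
        return (q@np.array([np.cos(th),np.sin(th)])).max(1)-.023
    best=min((least_squares(res,[*c,t],x_scale=[.001,.001,5],loss='soft_l1',f_scale=.0005) for t in (0,15,30,45)),key=lambda s:s.cost)
    print('nut top z',z,'ctr',best.x[:2],'flat head',best.x[2]%60,'rms mm',1e3*np.sqrt(np.mean(best.fun**2)))
    return r
E
python3 -c "
from meas import *
meas([.558,.0215])"
```

```text
line head 11.831102 axis offset from line mm -3.5894978
knob top z 0.1368663136473794 561
knob rect [0.55985947 0.02324355] [36.38842468 10.744561  ] 56.524723052978516
knob ctr [0.5602221  0.02379354] head 56.742424
nut top z 0.1047665983707374 ctr [0.55940398 0.02252741] flat head 32.71338869261161 rms mm 0.4399303543885522
```

```bash
python3 - <<'E'
s=open('meas.py').read()
s=s.replace("    G=plane","    g&=abs(P[...,2]-.045)<.006;_,L,st,_=cv2.connectedComponentsWithStats(g.astype(np.uint8));g=L==1+st[1:,4].argmax()\n    G=plane",1)
s=s.replace("    a=f[:2]","    print('green n',len(G),'head of centroid from c',np.degrees(np.arctan2(*(G.mean(0)-c)[::-1])))\n    a=f[:2]",1)
open('meas.py','w').write(s)
from meas import *
meas([.5596,.0228])
go([.5598,.0229,.131])
E
```

```text
green n 297 head of centroid from c 21.149918165807108
line head 21.750109 axis offset from line mm 0.51919186
knob top z 0.13687351140765722 562
knob rect [0.55987671 0.02323178] [36.45521545 10.7325943 ] 56.599369049072266
knob ctr [0.5601248  0.02365643] head 56.905434
nut top z 0.10477998936949717 ctr [0.55916294 0.02265053] flat head 33.02591149243685 rms mm 0.4578056234769644
tool [0.5571 0.0251 0.2492] xhead 61.16 yhead -28.84 q6 0.528 t 2.9 gap 0.09117096753714489
shift units [-0.0023  0.0115  0.3938]
```

```bash
python3 -m pendant '[[-0.002,0.011,0.08,0,0,0.05,-0.1],[-0.002,0.011,0.2,0,0,0.05,-0.1],[-0.002,0.011,0.3,0,0,0.05,-0.1],[-0.002,0.011,0.36,0,0,0.05,-0.1],[-0.002,0.011,0.4,0,0,0.05,-0.1],[-0.002,0.011,0.4,0,0,0.05,-0.1],[-0.002,0.011,0.4,0,0,0.05,-0.1]]'
python3 -c "
from h import *
go([.5598,.0229,.129])"
python3 -m pendant '[[0,0,0,0,0,0,-1],[0,0,0,0,0,0,-1],[0,0,0,0,0,0,-1],[0,0,0,0,0,0,-1],[0,0,0,0,0,0,-1],[0,0,0,0,0,0,-1]]'
python3 -c "
from h import *
go([.5598,.0229,.129])
s=manip.observe();print(s['wrist_force'],s['wrist_torque'])"
```

```text
time_s: 3.6
tool_pos: [0.5606, 0.0224, 0.1297]
ee_rot: [0.88, 0.474, 0.001, 0.0]
wrist_force: [0.2, -0.8, 0.1]
finger_gap: 0.0415
gripper_force: 0.0
tool [0.5606 0.0224 0.1297] xhead 56.6 yhead -33.4 q6 0.602 t 3.6 gap 0.0415387178959428
shift units [-0.0001 -0.003   0.0025]
time_s: 4.2
tool_pos: [0.5595, 0.0227, 0.1293]
ee_rot: [0.881, 0.474, -0.0, -0.001]
wrist_force: [-4.2, 2.6, 4.9]
finger_gap: 0.0097
gripper_force: 30.0
tool [0.5595 0.0227 0.1293] xhead 56.58 yhead -33.42 q6 0.602 t 4.2 gap 0.009746769749341189
shift units [0.0011 0.0005 0.0011]
[-4.18882781  2.58674951  4.94501311] [ 0.21542903  0.57974986 -0.04712799]
```

```bash
python3 -m pendant '[[0,0,0,0,0,0.05,-1],[0,0,0,0,0,0.11,-1],[0,0,0,0,0,0.17,-1],[0,0,0,0,0,0.23,-1],[0,0,0,0,0,0.29,-1],[0,0,0,0,0,0.34,-1],[0,0,0,0,0,0.388,-1],[0,0,0,0,0,0.388,-1],[0,0,0,0,0,0.388,-1]]'
python3 -c "
from h import *
go([.5595,.0227,.129])
s=manip.observe();print(s['wrist_force'],s['wrist_torque'])"
python3 -m pendant '[[0,0,0,0,0,0,-0.1],[0,0,0,0,0,0,-0.1],[0,0,0,0,0,0,-0.1],[0,0,0,0,0,0,0.5],[0,0,-0.05,0,0,0,1],[0,0,-0.15,0,0,0,1],[0,0,-0.3,0,0,0,1],[0,0,-0.4,0,0,0,1],[0,0,-0.4,0,0,0,1],[0,0,-0.4,0,0,0,1]]'
python3 -c "
from meas import *
r=meas([.5596,.0228]);cv2.imwrite('pics/w2.png',r['image'][:,:,::-1])
go([.5595,.0227,.25])
meas([.5596,.0228],cam='top')"
```

```text
time_s: 5.1
tool_pos: [0.5597, 0.0224, 0.1293]
ee_rot: [0.982, 0.189, -0.0, -0.0]
wrist_force: [-3.2, 1.7, 5.3]
finger_gap: 0.0098
gripper_force: 30.0
tool [0.5597 0.0224 0.1293] xhead 21.76 yhead -68.24 q6 1.21 t 5.1 gap 0.00980412490161805
shift units [-0.0004 -0.0011  0.001 ]
[-3.15458467  1.65416706  5.33060809] [ 0.15465445  0.6840361  -0.09033364]
time_s: 6.1
tool_pos: [0.56, 0.0223, 0.2492]
ee_rot: [0.982, 0.188, 0.001, 0.0]
wrist_force: [0.1, -0.2, -0.7]
finger_gap: 0.087
gripper_force: 0.0
green n 291 head of centroid from c 21.610996568919376
line head 21.644648 axis offset from line mm 0.028897077
knob top z 0.1368980238261026 557
knob rect [0.56065151 0.02260473] [35.68391113  9.81920242] 21.93691062927246
knob ctr [0.5605664  0.02246724] head 21.74785
nut top z 0.10480327699422759 ctr [0.55926025 0.02206026] flat head 33.16720511231978 rms mm 0.32179026490826856
tool [0.5594 0.0223 0.248 ] xhead 21.69 yhead -68.31 q6 1.212 t 6.15 gap 0.0900976344275169
shift units [ 0.0009 -0.0012 -0.0066]
green n 4 head of centroid from c 23.276596078264514
line head -1.9062041 axis offset from line mm -15.687657
knob top z 0.1353649505536655 51
knob rect [0.55637402 0.02392644] [35.41691284 10.55282745] 23.805599212646484
knob ctr [0.5521339  0.02174535] head 21.530378
nut top z 0.10332686205484021 ctr [0.5564598  0.02174067] flat head 28.18522373979303 rms mm 4.036782380151971meas.py:15: RuntimeWarning: Mean of empty slice.
  red=k&((H<8)|(H>172))&(S>120);Rd=plane(r,np.argwhere(red)[:,::-1],.136)[:,:2].mean(0)
  ret = um.true_divide(
```

View pics/w2.png

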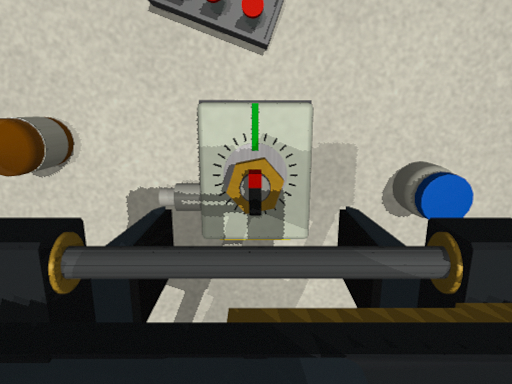

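Knob is on the line: heading 21.75° against 21.65°, and the picture shows its red end at (255,177) pointing up the green line at x=255. Next is the nut. Its flats are at 33.1° mod 60, so I'll set the tool x heading to about 123°.

```bash
python3 -m pendant '[[0,0,0,0,0,-0.09,1],[0,0,0,0,0,-0.18,1],[0,0,0,0,0,-0.27,1],[0,0,0,0,0,-0.36,1],[0,0,0,0,0,-0.45,1],[0,0,0,0,0,-0.54,1],[0,0,0,0,0,-0.63,1],[0,0,0,0,0,-0.72,1],[0,0,0,0,0,-0.8,1],[0,0,0,0,0,-0.89,1],[0,0,0,0,0,-0.98,1],[0,0,0,0,0,-0.98,1]]'
python3 -m pendant '[[0,0,0,0,0,-0.08,1],[0,0,0,0,0,-0.147,1],[0,0,0,0,0,-0.147,1]]'
python3 -c "
from meas import *
r=meas([.5596,.0225])
go([.5597,.0225,.097])"
```

```text
time_s: 7.4
tool_pos: [0.5592, 0.0223, 0.2472]
ee_rot: [0.575, 0.818, -0.001, -0.001]
wrist_force: [-0.8, -0.1, 0.8]
finger_gap: 0.0914
gripper_force: 0.0
time_s: 7.7
tool_pos: [0.5595, 0.0223, 0.2478]
ee_rot: [0.478, 0.879, -0.0, -0.001]
wrist_force: [0.5, 0.6, -0.5]
finger_gap: 0.0914
gripper_force: 0.0
green n 262 head of centroid from c 21.398008959829703
line head 21.21737 axis offset from line mm -0.15887804
knob top z 0.13669837538815532 647
knob rect [0.55900522 0.02350191] [34.75964966 12.80855255] 21.41012191772461
knob ctr [0.5591126  0.02366075] head 20.970905
nut top z 0.10475108763695562 ctr [0.55882322 0.02267465] flat head 31.186508370378398 rms mm 0.4599715667234993
tool [0.5596 0.0223 0.248 ] xhead 122.86 yhead 32.86 q6 -0.554 t 7.75 gap 0.09139306497624927
shift units [-1.000e-04  1.300e-03  5.034e-01]
```

```bash
python3 -m pendant '[[0,0.001,0.08,0,0,0,1],[0,0.001,0.2,0,0,0,1],[0,0.001,0.32,0,0,0,1],[0,0.001,0.42,0,0,0,1],[0,0.001,0.48,0,0,0,1],[0,0.001,0.505,0,0,0,1],[0,0.001,0.505,0,0,0,1],[0,0.001,0.505,0,0,0,0.3]]'
python3 -m pendant '[[0,0,0,0,0,0,0.1],[0,0,0,0,0,0,-0.4],[0,0,0,0,0,0,-0.4],[0,0,0,0,0,0,-1],[0,0,0,0,0,0,-1],[0,0,0,0,0,0,-1],[0,0,0,0,0,0,-1],[0,0,0,0,0,0,-1]]'
python3 -c "
from h import *
go([.5597,.0225,.097])
s=manip.observe();print(s['wrist_force'],s['wrist_torque'])"
```

```text
time_s: 8.55
tool_pos: [0.5609, 0.0225, 0.0983]
ee_rot: [0.477, 0.879, 0.0, 0.001]
wrist_force: [-0.6, -0.3, 0.7]
finger_gap: 0.0859
gripper_force: 0.0
time_s: 9.35
tool_pos: [0.5594, 0.022, 0.0975]
ee_rot: [0.476, 0.879, -0.001, -0.001]
wrist_force: [-3.2, -3.7, 4.8]
finger_gap: 0.0459
gripper_force: 30.0
tool [0.5594 0.022  0.0975] xhead 123.12 yhead 33.12 q6 -0.558 t 9.35 gap 0.04591865344287124
shift units [0.0008 0.0019 0.0016]
[-3.24263067 -3.72083676  4.76228431] [-0.72814766  0.79752844  0.03737294]
```

```bash
cat > tq.py <<'E'
from h import *
T=[]
for i in range(6):
    optics.camera('side');s=manip.observe();T.append(s['wrist_torque'][2]);F=s['wrist_force']
M=R.from_quat(s['ee_rot']).as_matrix()
print('Tz',np.round(T,3),'mean',round(float(np.mean(T)),4),'head',round(float(np.degrees(np.arctan2(M[1,0],M[0,0]))),2),'q6',round(s['q'][5],4),'j6tq',round(s['joint_torque'][5],3),'pos',np.round(s['tool_pos'],4),'F',np.round(F,1),'t',s['time_s'])
E
python3 tq.py
python3 -m pendant '[[0,0,0.001,0,0,0.06,-1],[0,0,0.002,0,0,0.12,-1],[0,0,0.003,0,0,0.18,-1],[0,0,0.004,0,0,0.24,-1],[0,0,0.005,0,0,0.3,-1],[0,0,0.005,0,0,0.3,-1]]'
python3 tq.py
```

```text
Tz [0.023 0.019 0.002 0.023 0.029 0.027] mean 0.0204 head 123.12 q6 -0.5583 j6tq 0.026 pos [0.5594 0.022  0.0975] F [-4.2 -4.   4.5] t 9.65
time_s: 10.25
tool_pos: [0.5592, 0.0219, 0.0961]
ee_rot: [0.669, 0.743, -0.001, -0.0]
wrist_force: [-4.7, -3.7, 5.4]
finger_gap: 0.046
gripper_force: 30.0
Tz [-0.233 -0.171 -0.217 -0.213 -0.278 -0.174] mean -0.2143 head 96.07 q6 -0.0865 j6tq -0.188 pos [0.5592 0.0219 0.096 ] F [-5.1 -4.1  5.2] t 10.55
```

```bash
for i in 1; do python3 -m pendant '[[0,0,0.001,0,0,0.05,-1],[0,0,0.0016,0,0,0.1,-1],[0,0,0.0016,0,0,0.1,-1]]' >/dev/null; python3 tq.py; done
python3 -m pendant '[[0,0,0.001,0,0,0.05,-1],[0,0,0.0016,0,0,0.1,-1],[0,0,0.0016,0,0,0.1,-1]]' >/dev/null; python3 tq.py
```

```text
Tz [-0.111 -0.137 -0.145 -0.115 -0.135 -0.073] mean -0.1195 head 87.09 q6 0.0704 j6tq -0.127 pos [0.5591 0.0219 0.0956] F [-5.  -3.7  4.4] t 11.15
Tz [-0.144 -0.117 -0.192 -0.113 -0.182 -0.121] mean -0.1448 head 78.09 q6 0.2275 j6tq -0.128 pos [0.5591 0.0219 0.0951] F [-5.  -4.1  5.5] t 11.75
```

```bash
cat > t1.py <<'E'
from h import *
o=[]
for i in range(3):
    s=manip.observe();o.append((round(s['wrist_torque'][2],3),round(s['joint_torque'][5],3)));
    if i<2: optics.camera('side')
M=R.from_quat(s['ee_rot']).as_matrix()
print('head',round(float(np.degrees(np.arctan2(M[1,0],M[0,0]))),2),'z',round(s['tool_pos'][2],4),'T,j6',o,'Fz',round(s['wrist_force'][2],1),'t',s['time_s'])
E
python3 -m pendant '[[0,0,0.0005,0,0,0.03,-1],[0,0,0.001,0,0,0.06,-1]]' >/dev/null; python3 t1.py
python3 -m pendant '[[0,0,0.0005,0,0,0.03,-1],[0,0,0.001,0,0,0.06,-1]]' >/dev/null; python3 t1.py
python3 -m pendant '[[0,0,0.0005,0,0,0.03,-1],[0,0,0.001,0,0,0.06,-1]]' >/dev/null; python3 t1.py
```

```text
head 72.69 z 0.0949 T,j6 [(np.float64(0.124), np.float64(-0.204)), (np.float64(0.058), np.float64(0.267)), (np.float64(-0.014), np.float64(0.18))] Fz 4.8 t 12.05
head 67.29 z 0.0945 T,j6 [(np.float64(0.176), np.float64(-0.205)), (np.float64(0.107), np.float64(0.266)), (np.float64(0.022), np.float64(0.18))] Fz 6.2 t 12.35
head 61.89 z 0.0943 T,j6 [(np.float64(0.194), np.float64(-0.205)), (np.float64(0.102), np.float64(0.267)), (np.float64(-0.022), np.float64(0.18))] Fz 5.8 t 12.65
```

```bash
cat > t2.py <<'E'
from h import *
s=manip.observe();M=R.from_quat(s['ee_rot']).as_matrix()
print('head',round(float(np.degrees(np.arctan2(M[1,0],M[0,0]))),2),'z',round(s['tool_pos'][2],4),'T',round(s['wrist_torque'][2],3),'j6',round(s['joint_torque'][5],3),'Fz',round(s['wrist_force'][2],1),'t',s['time_s'])
E
python3 -m pendant '[[0,0,0.0003,0,0,0.02,-1]]' >/dev/null; python3 t2.py
python3 -m pendant '[[0,0,0.0003,0,0,0.02,-1]]' >/dev/null; python3 t2.py
python3 -m pendant '[[0,0,0.0003,0,0,0.02,-1]]' >/dev/null; python3 t2.py
python3 -m pendant '[[0,0,0.0003,0,0,0.02,-1]]' >/dev/null; python3 t2.py
python3 -m pendant '[[0,0,0.0003,0,0,0.02,-1]]' >/dev/null; python3 t2.py
python3 -m pendant '[[0,0,0.0003,0,0,0.02,-1]]' >/dev/null; python3 t2.py
```

```text
head 60.1 z 0.0942 T 0.17 j6 -0.171 Fz 6.4 t 12.75
head 58.28 z 0.0941 T 0.215 j6 -0.071 Fz 6.5 t 12.85
head 56.48 z 0.094 T 0.22 j6 -0.062 Fz 6.6 t 12.95
head 54.68 z 0.094 T 0.226 j6 -0.056 Fz 6.0 t 13.05
head 52.88 z 0.0939 T 0.128 j6 -0.049 Fz 7.3 t 13.15
head 51.08 z 0.0938 T 0.219 j6 -0.04 Fz 6.7 t 13.25
```

```bash

python3 -m pendant '[[0,0,0.0003,0,0,0.02,-1]]' >/dev/null; python3 t2.py
python3 -m pendant '[[0,0,0.0003,0,0,0.02,-1]]' >/dev/null; python3 t2.py
python3 -m pendant '[[0,0,0.0003,0,0,0.02,-1]]' >/dev/null; python3 t2.py
python3 -m pendant '[[0,0,0.0003,0,0,0.02,-1]]' >/dev/null; python3 t2.py
python3 -m pendant '[[0,0,0.0003,0,0,0.02,-1]]' >/dev/null; python3 t2.py
python3 -m pendant '[[0,0,0.0003,0,0,0.02,-1]]' >/dev/null; python3 t2.py
```

```text
head 49.29 z 0.0937 T 0.234 j6 -0.032 Fz 6.2 t 13.35
head 47.49 z 0.0937 T 0.239 j6 -0.021 Fz 6.7 t 13.45
head 45.69 z 0.0936 T 0.253 j6 -0.011 Fz 7.5 t 13.55
head 43.89 z 0.0935 T 0.302 j6 0.001 Fz 6.9 t 13.65
head 42.09 z 0.0935 T 0.292 j6 0.013 Fz 8.8 t 13.75
head 40.3 z 0.0934 T 0.313 j6 0.025 Fz 8.5 t 13.85
```

```bash

python3 -m pendant '[[0,0,0.0003,0,0,0.02,-1]]' >/dev/null; python3 t2.py
python3 -m pendant '[[0,0,0.0003,0,0,0.02,-1]]' >/dev/null; python3 t2.py
python3 -m pendant '[[0,0,0.0003,0,0,0.02,-1]]' >/dev/null; python3 t2.py
python3 - <<'E'
import numpy as np
from scipy.optimize import least_squares
h=np.array([58.28,56.48,54.68,52.88,51.08,49.29,47.49,45.69,43.89,42.09,40.3]);T=np.array([.215,.22,.226,.128,.219,.234,.239,.253,.302,.292,.313])
f=lambda x:x[0]+.55*np.maximum(0,np.radians(x[1]-h))-T
for l in('linear','soft_l1'):print(least_squares(f,[.2,50],loss=l,f_scale=.02,x_scale=[.1,5]).x)
E
```

```text
head 38.5 z 0.0934 T 0.331 j6 0.04 Fz 7.6 t 13.95
head 36.7 z 0.0933 T 0.335 j6 0.052 Fz 8.9 t 14.05
head 34.9 z 0.0933 T 0.315 j6 0.066 Fz 8.8 t 14.15
[ 0.19725    52.70315223]
[ 0.21469348 50.67021033]
```

The touch shows at heading ≈51.5°. The nut is now about 0.29 rad past it with the torque up 0.13–0.15 N m, which is snug. I'll release and retreat.

```bash
python3 -m pendant '[[0,0,0,0,0,0,-1],[0,0,0,0,0,0,-1],[0,0,0,0,0,0,0.3],[0,0,0,0,0,0,1],[0,0,0,0,0,0,1],[0,0,0,0,0,0,1],[0,0,-0.08,0,0,0,1],[0,0,-0.2,0,0,0,1],[0,0,-0.35,0,0,0,1],[0,0,-0.5,0,0,0,1],[0,0,-0.5,0,0,0,1],[0,0,-0.5,0,0,0,1]]'
python3 -c "
from meas import *
r=meas([.5596,.0225],nz=.0985);cv2.imwrite('pics/w3.png',r['image'][:,:,::-1])
go([.5595,.0225,.25])"
```

```text
time_s: 15.35
tool_pos: [0.5607, 0.0226, 0.2437]
ee_rot: [0.954, 0.3, 0.001, 0.0]
wrist_force: [-0.7, -0.1, -0.7]
finger_gap: 0.0917
gripper_force: 0.0
green n 315 head of centroid from c 21.62245691134831
line head 21.51678 axis offset from line mm -0.091595575
knob top z 0.1369172416689144 593
knob rect [0.56039009 0.02241191] [36.40614624 10.94990005] 22.49299430847168
knob ctr [0.5608401  0.02282258] head 21.89556
nut top z 0.10044444074515269 ctr [0.55928487 0.02214928] flat head 5.308608727536943 rms mm 0.38983219740563657
tool [0.5598 0.0226 0.2421] xhead 34.91 yhead -55.09 q6 0.981 t 15.4 gap 0.09135734017494439
shift units [-0.0009 -0.0004 -0.0263]
```

View pics/w3.png

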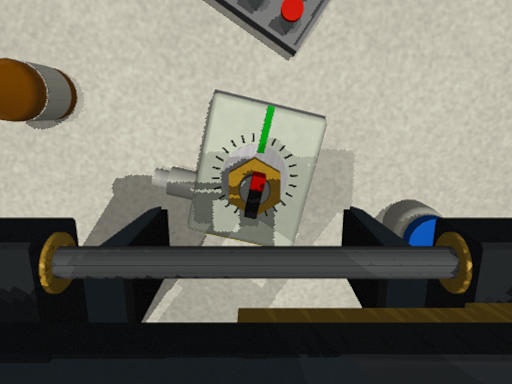

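The knob's red end, at (258,180), points up the green line from (262,152) to (270,106). The nut has turned 88° and sunk about 4.4 mm, and the bottle, jar and tray are untouched.

```bash
python3 -c "
from station import manip
print(manip.sign_off())"
```

```text
the job is handed in; nothing more can be done
None
```

The job is handed in: the knob points along the green line to within about 0.4°, and the jam nut is snug at about 0.29 rad past first touch (torque rise about 0.13–0.15 N m); the gripper is clear and the bottle, jar and tray were not touched.

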